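# Clear a cedar box lid and hold it at 50 degrees for fitting a lid stay

## Task

I am about to screw a stay onto the lid of the cedar hardware box, so first take the blue screwdriver off the closed lid and lay it inside the round steel parts dish, where I can reach it. Then raise the lid to 50 degrees, level with the orange mark on the aluminium quadrant at its side, and keep holding it there yourself: it falls shut if let go, so finish still holding it, with nothing else propping it. Leave the dish and everything else on the bench where they stand.

Things in the scene. Friction and masses are not known exactly. Their poses are not given: they have to be found in the camera images.
- lid (a joint): Opening angle of the box's lid, rad: 0 shut (flat), growing as the front edge rises, stop at 1.35; 50 degrees = 0.873. It falls shut from any angle; hinge almost without friction. The lid is a cedar board 155 (front to hinge) x 200 x 12 mm, about 0.35 kg (varies 0.8 to 1.3 times); shut, its top is 97 mm above the bench. A U-shaped steel bar handle sticks out of its front edge, in its plane.
- lid_bar (a point): Centre of the handle's crosspiece, on its axis: round steel bar 12 mm thick, parallel to the hinge line, 120 mm long, 45 mm in front of the lid's edge (39 mm clear gap), 200 mm from the hinge line. Moves with the lid; 91 mm above the bench when shut. Gripped across, the bar can turn between the fingers.
- lid_hinge (a point): Middle of the hinge line, far rim of the box, 91 mm above the bench; its y axis is the hinge line, its -x points level to the box's front. Does not move with the lid.
- hardware_box: Open cedar box under the lid, 150 (x) x 200 (y) x 85 mm, screwed down. Origin: centre of its underside; front is -x, hinge 75 mm to +x. On its +y side, 6 mm outside the wall, a thin aluminium quadrant of 100 mm radius centred on the hinge, to 190 mm above the bench; its orange radial mark at 50 degrees lines up with the middle of the lid's edge at the wanted angle.
- screwdriver: Stubby blue screwdriver, 104 mm long, about 60 g, starting flat on the shut lid at any yaw. Handle 65 x 24 x 24 mm with rounded edges, then a thin steel shaft 7 mm thick. Origin on the underside of the handle under its middle (handle axis 12 mm above it); x points to the tip.
- driver_tip (a point): Tip of the screwdriver, on its axis, 72 mm ahead of its origin.
- driver_butt (a point): Rear end of the handle, on the axis, 32.5 mm behind the origin.
- dish: Round steel parts dish, loose, 0.45 kg, rubber-footed, 150 mm across the rim, 136 mm across the foot, 28 mm high, wall 3 mm, floor 5 mm thick. Origin at the centre of its underside. Its magnet is too weak to be felt. Left or right of the box (mug on the other side).
- mug: White ceramic mug, 80 mm across, 92 mm high, handle at its +y. Origin under its centre. Bystander.
- square: Aluminium square lying flat, legs 150 and 101 mm, 22 mm wide, 6 mm thick. Origin under the middle of the long leg. Bystander.
- tape_measure: Yellow tape measure, 70 x 38 x 62 mm. Origin under its centre. Bystander.
- screw_carton: Cardboard carton of screws with a green band, 60 x 90 x 45 mm. Origin under its centre. Bystander.
- sanding_block: Cork sanding block, 110 x 65 x 32 mm. Origin under its centre. Bystander.
- herb_pot: Terracotta pot with a herb, 120 mm across, 100 mm high, leaves to 160 mm. Origin under its centre. Bystander.
Things that resemble listed ones, but are neither listed nor needed, are in the scene too. There is more than one size of the screwdriver; the job needs the smallest. Leave any pink look-alike of the dish alone.

How it is judged:
By the outcome, as a careful person would: the job done as asked, in the order asked, and still so for the second after the job is handed in, while the arm keeps its last pose, push and grip.
It also fails if it takes over 51 s, if anything falls off the work surface, if the arm or the gripper's body presses on something with over 40 N, if the wrist force passes 120 N, or if a joint passes its speed limit or range.

## Robot

A 6-joint arm with a two-finger parallel gripper is mounted at the origin on the work surface. World frame = base frame: x ahead of the robot, y to its left, z up, the work surface at z = 0. Lengths are in m, angles in rad, forces in N, time in s.
With the tool pointing down it reaches from about 0.4 to 0.925 m from the base axis. Payload 12.5 kg.
Tool frame: the origin (TCP) lies midway between the tips of the shut fingers; the grasp point (between the pads) lies pinch_z behind it (pinch_z is the distance from the TCP to the grasp point, in m); z points along the fingers, y is the direction in which the jaws open and shut (so a half turn about z gives the same grasp; the last joint's range is limited). The gripper opens to 95 mm and grips with 3 to 60 N. Pads are 20 mm wide; open, the fingers measure 119 mm over their backs; the gripper's body (75 mm by 180 mm) begins 59 mm behind the grasp point.
Start: joints at [-0.106, 0.491, 1.559, -0, 1.092, -0.106], TCP at [0.625, 0, 0.215] pointing down, gripper open.
Joint ranges: [-3.1, 3.1], [-0.84, 2.19], [0.05, 2.79], [-1.13, 4.28], [0.06, 2.93], [-2.69, 2.69]. Speed limits (rad/s): [2.22, 2.22, 2.79, 3.14, 3.14, 3.14].

## Interface

Orientations are given as a rotation vector (axis times angle).
In Python, from bench import state, camera, camera_info, job_done, pinch_z gives the robot as it stands.
- The arm moves only by the tool arm_command, never from a script. Its argument "rows" is a list of rows, each a list of 3 entries, a list of its own where there are three numbers: the turn, a rotation vector about the tool's x, y, z in degrees, then the shift along the tool's x, y, z in cm, then the closure, from 0 (fully open) to 1 (shut). A call has 1 to 8 rows; each row shifts and turns the pose as measured when the row begins, along the tool's axes as they then stand; what a row does not reach is not made up. A row lasts 1/10 s, in which the tool goes at most 50 mm and 8.59 degrees, less where a joint would pass 70% of its speed; a pose out of reach is approached as far as the arm can. A call is refused whole if a number of a shift passes 5 or a number of a turn 8.59, either way. A call with a gripper value outside its range is refused whole. The fingers move at their own pace and stop on an object; the grip force is fixed at half the most. Time passes only in rows, so rows that do not move let the fingers close. It gives the time, the measured TCP pose, the force and the opening at its end, in the units of the state.
- state(): the state, without advancing time (a new reading comes with each control period).
- camera(name): name is "scene" or "side" or "wrist"; returns the picture (384x512x3 uint8, red, green, blue); there is no depth.
- camera_info(name): a dict with "fx", "fy", "cx", "cy" (pixels), "eye" and "rotation" of the camera in the world. Camera axes: x right, y up, looking along -z (the intrinsics and any distortion apply to the point x, -y, -z); pixel columns grow to the right and rows downward; lengths in m; the calibration is good to about 2 mm. The wrist camera is an equidistant fisheye: a pixel r from the principal point sees the ray r / f radians off the axis. A picture is of the moment at which its call begins: read the wrist's pose just before it. camera_info takes no time and is no camera call; for the wrist camera it gives the pose at the moment of the call.
- job_done(): hands the job in, once; it reports no verdict.
The state is a dict: "time": time; "qpos": joint angles; "joint_vel": joint speeds; "effort": joint torques, N m; "ee_pos": TCP position; "ee_rot": TCP orientation; "wrist_force": force on the tool from outside, world axes, zero at the start; "wrist_torque": the same for the moment, N m; "opening": finger opening in m.
Only numpy, scipy, OpenCV 4.12 (cv2) and the standard library are available. Lean on these libraries where they do the work, as an engineer would, in place of code of your own. Each camera call takes 0.05 s, during which the arm holds its last target. There are 200 camera calls.

## Working session

There is one attempt and no reset: what is moved stays moved. The work goes in short steps, Python scripts to look and compute and a tool call to move; the robot and the scene stay as the last step left them, time stands still between calls to the robot, and variables do not carry over. Pictures are saved under pics/ and viewed, about 8 in all and at most 12, crops included, and the job is handed in when it is done.

Besides the shell and the picture viewer there is one more tool, called after "Emit:" as name(argument=value, ...), one argument or row to a line, values as JSON. arm_command: Moves the arm, as the interface text tells. Its arguments: {"type":"object","properties":{"rows":{"type":"array","items":{"type":"array"}}},"required":["rows"]}

```bash
mkdir -p pics; ls
python3 - <<'E'
from bench import *
import cv2
print(state(),pinch_z)
for n in("scene","side","wrist"):
    print(n,camera_info(n)); cv2.imwrite(f"pics/{n}0.png",camera(n)[:,:,::-1])
E
```

```text
pics
{'time': 0.0, 'qpos': array([-1.05592170e-01,  4.91553988e-01,  1.55945248e+00, -1.88926479e-05,
        1.09168880e+00, -1.05618868e-01]), 'joint_vel': array([ 5.10383098e-04,  7.04014084e-05,  1.07438139e-04, -1.45752912e-04,
        2.43855489e-03, -5.06955878e-04]), 'effort': array([-9.52334158e-04, -6.12640929e+01, -2.58175153e+01,  6.92750537e-02,
        4.83079045e-02, -1.38641695e-05]), 'ee_pos': array([6.24756898e-01, 4.87992094e-05, 2.14064164e-01]), 'ee_rot': array([-2.22080310e+00, -2.22088176e+00,  1.10895919e-03]), 'wrist_force': array([0.23196182, 0.12924591, 0.56659682]), 'wrist_torque': array([ 0.00107318, -0.00082039, -0.0048232 ]), 'opening': 0.095236165209685} 0.0188
scene {'fx': 470.29873690482447, 'fy': 470.29873690482447, 'cx': 253.0355257253766, 'cy': 181.0990982347746, 'eye': array([ 1.22181986, -0.58844879,  1.24392358]), 'rotation': array([0.62868969, 0.31193155, 0.89329929])}
side {'fx': 487.64449663389837, 'fy': 487.64449663389837, 'cx': 255.73315084381773, 'cy': 195.79550747989805, 'eye': array([ 0.04734484, -0.94942905,  1.0245704 ]), 'rotation': array([ 0.80005791, -0.19783297, -0.41487452])}
wrist {'fx': 297.3186396354542, 'fy': 297.3186396354542, 'cx': 254.2729353928985, 'cy': 190.331171448845, 'eye': array([0.62570867, 0.08544041, 0.38419023]), 'rotation': array([-2.99820429e-01, -1.18155451e-04, -3.24040904e-04])}
```

View pics/scene0.png

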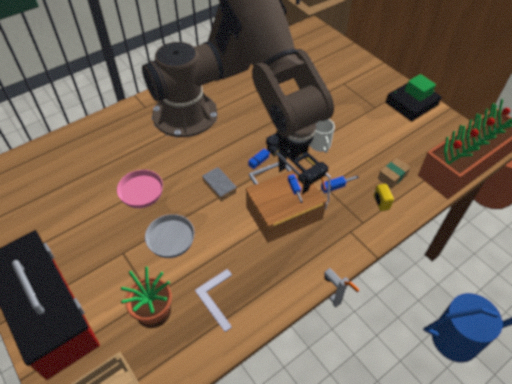

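View pics/side0.png

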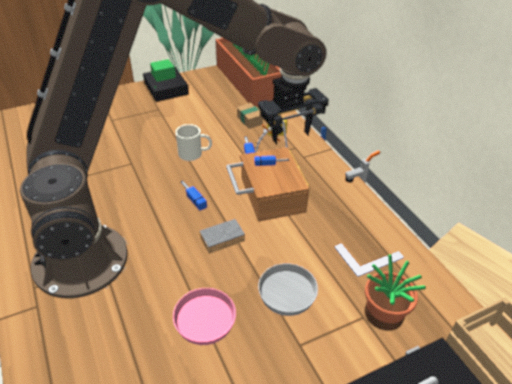

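View pics/wrist0.png

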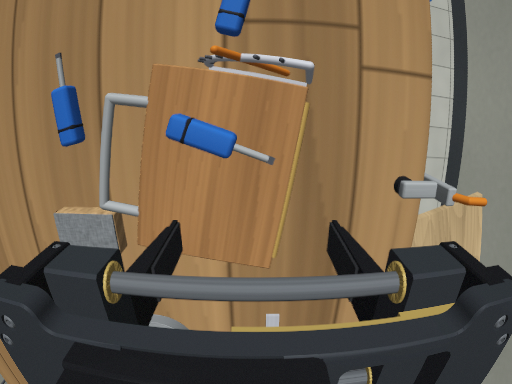

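Wrist view: the blue driver lies on the lid, butt about (170,125), tip (270,160). The handle bar is at column 105 (rows 95–205), and the quadrant is at the top, around (210–310, 65). The side view shows the steel dish at (288,288), on the -y side, and the pink look-alike at (205,315).

```bash
cat > h.py <<'E'
import numpy as np, cv2
from bench import *
from scipy.spatial.transform import Rotation as Ro
def ray(n,uv,info=None):
    i=info or camera_info(n); uv=np.atleast_2d(uv).astype(float)
    p=(uv-[i['cx'],i['cy']])/[i['fx'],i['fy']]
    if n=='wrist':
        t=np.linalg.norm(p,axis=1,keepdims=True); d=np.c_[p*np.sin(t)/np.maximum(t,1e-9),np.cos(t)]
    else: d=np.c_[p,np.ones(len(p))]
    d=d*[1,-1,-1]
    return i['eye'],Ro.from_rotvec(i['rotation']).apply(d)
def onz(n,uv,z,info=None):
    e,d=ray(n,uv,info); return e+d*((z-e[2])/d[:,2])[:,None]
def pix(n,P,info=None):
    i=info or camera_info(n); c=Ro.from_rotvec(i['rotation']).inv().apply(np.atleast_2d(P)-i['eye'])*[1,-1,-1]
    if n=='wrist':
        r=np.linalg.norm(c[:,:2],axis=1,keepdims=True); c2=c[:,:2]/r*np.arctan2(r,c[:,2:])
    else: c2=c[:,:2]/c[:,2:]
    return c2*[i['fx'],i['fy']]+[i['cx'],i['cy']]
def T():
    s=state(); return s['ee_pos'],Ro.from_rotvec(s['ee_rot']),s
def totool(pt):  # world displacement TCP->pt in cm tool axes
    p,R,s=T(); return np.round(R.inv().apply(np.array(pt)-p)*100,2)
E
python3 - <<'E'
from h import *
np.set_printoptions(precision=4,suppress=True)
im=cv2.imread('pics/wrist0.png'); hsv=cv2.cvtColor(im,cv2.COLOR_BGR2HSV)
m=cv2.inRange(hsv,(100,120,60),(130,255,255))
for c in cv2.findContours(m,0,2)[0]:
    if cv2.contourArea(c)>300:
        P=onz('wrist',c[:,0],0.109)[:,:2].astype(np.float32); r=cv2.minAreaRect(P); print('blue',c[:,0].mean(0),r)
print('tip,shaftbase',onz('wrist',[[271,160],[236,147]],.109))
print('lid corners',onz('wrist',[[153,66],[307,84],[270,267],[138,245]],.097))
print('bar corners',onz('wrist',[[106,98],[102,206]],.091))
for n in('side','scene'):
    im=cv2.imread(f'pics/{n}0.png');hsv=cv2.cvtColor(im,cv2.COLOR_BGR2HSV)
    m=cv2.inRange(hsv,(85,0,90),(130,75,220))
    m=cv2.morphologyEx(m,cv2.MORPH_OPEN,np.ones((3,3)))
    for c in cv2.findContours(m,0,2)[0]:
        x,y,w,h=cv2.boundingRect(c)
        if 40<w<75 and 30<h<60:
            P=onz(n,c[:,0],0.028)[:,:2].astype(np.float32);print(n,(x,y,w,h),cv2.fitEllipse(P),cv2.minEnclosingCircle(P))
    m=cv2.inRange(hsv,(100,120,60),(130,255,255))
    for c in cv2.findContours(m,0,2)[0]:
        if 40<cv2.contourArea(c)<600: print(n,c[:,0].mean(0),cv2.minAreaRect(onz(n,c[:,0],.109)[:,:2].astype(np.float32)))
E
```

```text
blue [ 71.0278 135.3889] ((0.43215009570121765, 0.06061232462525368), (0.03409555181860924, 0.01706504262983799), 7.467509746551514)
blue [197.8815 133.6074] ((0.574934720993042, 0.05489072576165199), (0.025719719007611275, 0.06621116399765015), 69.5551528930664)
blue [ 64.7458 106.6102] ((0.4268459379673004, 0.09305835515260696), (0.03393099084496498, 0.045325905084609985), 9.427799224853516)
blue [228.2619  23.1667] ((0.6023579835891724, 0.15926744043827057), (0.020862963050603867, 0.024814261123538017), 74.78883361816406)
tip,shaftbase [[0.6416 0.0303 0.109 ]
 [0.6087 0.0427 0.109 ]]
lid corners [[ 0.5264  0.1244  0.097 ]
 [ 0.6763  0.1031  0.097 ]
 [ 0.6435 -0.0939  0.097 ]
 [ 0.4922 -0.0691  0.097 ]]
bar corners [[ 0.4694  0.0968  0.091 ]
 [ 0.4499 -0.0241  0.091 ]]
side [195.5217 197.1739] ((0.33255529403686523, -0.013209383934736252), (0.030656328424811363, 0.08869343996047974), 9.623194694519043)
side [267.1765 159.3529] ((0.5752294659614563, 0.0538942888379097), (0.0362841971218586, 0.059878844767808914), 72.55755615234375)
side [249.1667 147.4167] ((0.5580896735191345, 0.12922750413417816), (0.04521802067756653, 0.024581074714660645), 65.31251525878906)
scene (146, 219, 47, 38) ((0.46020740270614624, -0.33385300636291504), (0.12911206483840942, 0.14239579439163208), 121.22163391113281) ((0.4576255977153778, -0.33274969458580017), 0.07356808334589005)
scene [337.5    182.8846] ((0.6517348885536194, 0.16495025157928467), (0.05718139559030533, 0.03272891044616699), 75.34302520751953)
scene [294.     184.4828] ((0.5736681222915649, 0.05614689365029335), (0.02244553528726101, 0.0669650062918663), 68.68286895751953)
scene [260.037  156.5556] ((0.4254223704338074, 0.034411296248435974), (0.03425030782818794, 0.08911703526973724), 9.703320503234863)
```

Emit:
arm_command(
  rows=[
    [[0, 0, -8.5], [0, 0, 0], 0.1],
    [[0, 0, -8.5], [0, 0, 0], 0.1],
    [[0, 0, -8.5], [0, 0, 0], 0.1],
    [[0, 0, -8.5], [0, 0, 0], 0.1],
    [[0, 0, -8.5], [0, 0, 0], 0.1],
    [[0, 0, -8.5], [0, 0, 0], 0.1],
    [[0, 0, -8.5], [0, 0, 0], 0.1],
    [[0, 0, -8.5], [0, 0, 0], 0.1],
  ],
)

```text
time: 0.95
ee_pos: [0.6238, 0.0001, 0.2119]
ee_rot: [-0.573, -3.084, 0.001]
wrist_force: [-0.6, -0.0, -0.0]
opening: 0.0856
```

Run:
```python
from h import *
np.set_printoptions(precision=4,suppress=True)
p,R,s=T();print(p,R.as_matrix(),s['time'],s['opening'])
print('to pregrasp',totool([.561,.060,.16]))
print('dish side',onz('side',[[259,286],[318,286],[288,265],[288,286]],.028))
i=camera_info('wrist');im=camera('wrist');cv2.imwrite('pics/w1.png',im[:,:,::-1])
m=cv2.inRange(cv2.cvtColor(im,cv2.COLOR_RGB2HSV),(100,120,60),(130,255,255))
for c in cv2.findContours(m,0,2)[0]:
    if cv2.contourArea(c)>300: print('blue',c[:,0].mean(0),cv2.minAreaRect(onz('wrist',c[:,0],.109,i)[:,:2].astype(np.float32)))
```

```text
[0.6238 0.0001 0.2119] [[-0.9333  0.359  -0.0053]
 [ 0.359   0.9333  0.0006]
 [ 0.0051 -0.0013 -1.    ]] 0.95 0.08556204227588213
to pregrasp [7.99 3.34 5.23]
dish side [[ 0.3868 -0.298   0.028 ]
 [ 0.5207 -0.3602  0.028 ]
 [ 0.4842 -0.2698  0.028 ]
 [ 0.4525 -0.3285  0.028 ]]
blue [290.7188 131.4688] ((0.5857090950012207, 0.05196429789066315), (0.02405453845858574, 0.04593638703227043), 69.65005493164062)
blue [417.2105  95.9474] ((0.5922170877456665, 0.18061517179012299), (0.043810829520225525, 0.0225942675024271), 75.3400650024414)
blue [379.3478 100.1304] ((0.5827873945236206, 0.14614611864089966), (0.024165015667676926, 0.022600892931222916), 73.16389465332031)
blue [289.6316  94.0526] ((0.5537569522857666, 0.06372933089733124), (0.024023348465561867, 0.01665573939681053), 70.29385375976562)
```

View pics/w1.png

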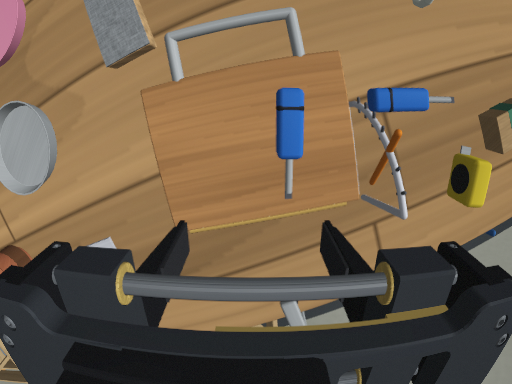

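Wrist view: the driver runs along the image column, handle (290,88–158) and tip (289,197). The jaws already sit square across it. Next I move over the handle.

Emit:
arm_command(
  rows=[
    [[0, 0, 0], [3, 1.2, 1], 0.25],
    [[0, 0, 0], [3, 1.2, 1], 0.25],
    [[0, 0, 0], [2, 1, 1], 0.25],
    [[0, 0, 0], [0, 0, 0], 0.25],
  ],
)

```text
time: 1.4
ee_pos: [0.5586, 0.0612, 0.1804]
ee_rot: [-0.577, -3.082, 0.001]
wrist_force: [0.6, -0.8, 1.1]
opening: 0.0713
```

Run:
```python
from h import *
p,R,s=T();print(p,s['time'],s['opening']); print(totool([.561,.060,.105]))
i=camera_info('wrist');im=camera('wrist')
m=cv2.inRange(cv2.cvtColor(im,cv2.COLOR_RGB2HSV),(100,120,60),(130,255,255))
for c in cv2.findContours(m,0,2)[0]:
    if cv2.contourArea(c)>300: print('blue',c[:,0].mean(0),cv2.minAreaRect(onz('wrist',c[:,0],.109,i)[:,:2].astype(np.float32)))
```

```text
[0.55855119 0.06120096 0.18041946] 1.4 0.07129935761505084
[-0.32 -0.01  7.54]
blue [253.34482759 238.27586207] ((0.5890207290649414, 0.04972997307777405), (0.023953991010785103, 0.04600168392062187), 69.1856918334961)
blue [253.5        194.85294118] ((0.5549150705337524, 0.06273328512907028), (0.023391570895910263, 0.023411260917782784), 68.8252944946289)
blue [377.2        163.01666667] ((0.5696645975112915, 0.18054351210594177), (0.06638268381357193, 0.025124549865722656), 74.71858978271484)
blue [184.58139535  25.27906977] ((0.39900216460227966, 0.06291820853948593), (0.026576174423098564, 0.016085993498563766), 9.398171424865723)
blue [209.18181818  16.58181818] ((0.3939405679702759, 0.09372901916503906), (0.026654915884137154, 0.04236705228686333), 9.1276216506958)
```

Emit:
arm_command(
  rows=[
    [[0, 0, 0], [-0.3, 0, 2.5], 0.3],
    [[0, 0, 0], [0, 0, 2.5], 0.3],
    [[0, 0, 0], [0, 0, 1.7], 0.3],
    [[0, 0, 0], [0, 0, 0.5], 0.3],
    [[0, 0, 0], [0, 0, 0.2], 0.3],
  ],
)

```text
time: 1.95
ee_pos: [0.5681, 0.0565, 0.1076]
ee_rot: [0.592, 3.082, 0.0]
wrist_force: [-0.1, -0.3, -0.2]
opening: 0.0665
```

Emit:
arm_command(
  rows=[
    [[0, 0, 0], [0.7, 0, 0.3], 0.3],
    [[0, 0, 0], [0, 0, 0], 1],
    [[0, 0, 0], [0, 0, 0], 1],
    [[0, 0, 0], [0, 0, 0], 1],
    [[0, 0, 0], [0, 0, 0], 1],
    [[0, 0, 0], [0, 0, 0], 1],
  ],
)

```text
time: 2.55
ee_pos: [0.5629, 0.0588, 0.1074]
ee_rot: [0.594, 3.077, 0.001]
wrist_force: [-0.2, -0.2, 0.8]
opening: 0.0322
```

Emit:
arm_command(
  rows=[
    [[0, 0, 0], [0, 0, 0], 1],
    [[0, 0, 0], [0, 0, 0], 1],
    [[0, 0, 0], [0, 0, 0], 1],
  ],
)

```text
time: 2.85
ee_pos: [0.563, 0.0588, 0.1075]
ee_rot: [0.594, 3.077, 0.001]
wrist_force: [0.4, 0.3, 0.7]
opening: 0.0239
```

Emit:
arm_command(
  rows=[
    [[0, 0, 0], [0, 0, -2], 1],
    [[0, 0, 0], [0, 0, -4], 1],
    [[0, 0, 0], [0, 0, -4], 1],
    [[0, 0, 0], [0, 0, -3], 1],
    [[0, 0, 0], [0, 0, 0], 1],
  ],
)

```text
time: 3.35
ee_pos: [0.5613, 0.0589, 0.2407]
ee_rot: [0.595, 3.081, 0.0]
wrist_force: [-0.2, -0.5, -0.7]
opening: 0.0235
```

Run:
```python
from h import *
p,R,s=T();print(p,s['qpos'],s['time'],s['opening']); print(totool([.426,-.319,.2]),R.as_matrix().round(3))
i=camera_info('wrist');im=camera('wrist');cv2.imwrite('pics/w2.png',im[:,:,::-1])
```

```text
[0.56126333 0.05886954 0.24072981] [-1.23144191e-02  3.76949248e-01  1.67875020e+00 -5.14299257e-04
  1.08231382e+00 -1.20147920e+00] 3.35 0.023458338275842244
[ -1.5  -40.11   4.04] [[-0.928  0.372  0.004]
 [ 0.372  0.928 -0.   ]
 [-0.004  0.001 -1.   ]]
```

View pics/w2.png

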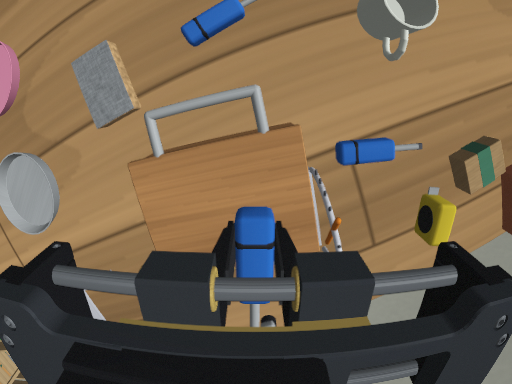

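Wrist view: the driver (255,205–300) is held between the pads and the lid is clear. Next I carry it to the dish.

Emit:
arm_command(
  rows=[
    [[0, 0, 0], [-0.2, -2.5, 0], 1],
    [[0, 0, 0], [-0.2, -4, 0], 1],
    [[0, 0, 0], [-0.2, -4, 0], 1],
    [[0, 0, 0], [-0.2, -4, 0], 1],
    [[0, 0, 0], [-0.2, -4, 0], 1],
    [[0, 0, 0], [-0.2, -4, 0], 1],
    [[0, 0, 0], [-0.2, -4, 0], 1],
    [[0, 0, 0], [0, -4, 0], 1],
  ],
)

```text
time: 4.2
ee_pos: [0.454, -0.2344, 0.2273]
ee_rot: [-0.581, -3.073, -0.005]
wrist_force: [0.5, -0.1, -0.8]
opening: 0.0241
```

Emit:
arm_command(
  rows=[
    [[0, 0, 0], [0, -4, 0], 1],
    [[0, 0, 0], [0, -2.5, 0], 1],
    [[0, 0, 0], [0, 0, 0], 1],
  ],
)

```text
time: 4.5
ee_pos: [0.426, -0.3, 0.2224]
ee_rot: [-0.587, -3.066, -0.01]
wrist_force: [1.2, 0.6, -0.4]
opening: 0.0237
```

Run:
```python
from h import *
p,R,s=T();print(p,s['time'],s['opening']); print(totool([.426,-.319,.05]),R.as_matrix().round(3))
i=camera_info('wrist');im=camera('wrist');cv2.imwrite('pics/w3.png',im[:,:,::-1])
print(pix('wrist',[[.457,-.331,.028]],i))
```

```text
[ 0.42597365 -0.30000368  0.22238274] 4.5 0.02366176856371526
[-1.07 -1.8  17.22] [[-0.929  0.369 -0.019]
 [ 0.369  0.929  0.01 ]
 [ 0.021  0.002 -1.   ]]
[[239.19704346 201.64023384]]
```

View pics/w3.png

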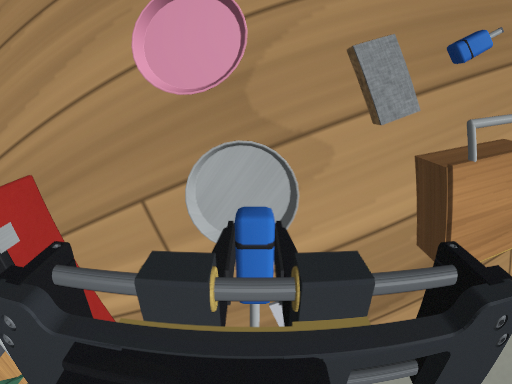

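Emit:
arm_command(
  rows=[
    [[0, 0, 0], [-0.4, -0.8, 3], 1],
    [[0, 0, 0], [-0.3, -0.7, 4], 1],
    [[0, 0, 0], [0, 0, 4], 1],
    [[0, 0, 0], [0, 0, 3], 1],
    [[0, 0, 0], [0, 0, 0], 1],
  ],
)

```text
time: 5.05
ee_pos: [0.4256, -0.3089, 0.0754]
ee_rot: [-0.582, -3.065, -0.014]
wrist_force: [-0.7, 0.2, 0.2]
opening: 0.0238
```

Run:
```python
from h import *
p,R,s=T();print(p,s['time'],s['opening']); print(totool([.426,-.318,.017]),(R.as_matrix()[:,2]).round(3))
```

```text
[ 0.42560899 -0.308913    0.07542883] 5.05 0.023798636995858005
[-0.51 -0.86  5.83] [-0.02   0.013 -1.   ]
```

Emit:
arm_command(
  rows=[
    [[0, 0, 0], [-0.2, -0.3, 2], 1],
    [[0, 0, 0], [0, -0.2, 2], 1],
    [[0, 0, 0], [0, 0, 1], 1],
    [[0, 0, 0], [0, 0, 0.3], 1],
    [[0, 0, 0], [0, 0, 0], 1],
  ],
)

```text
time: 5.55
ee_pos: [0.4274, -0.311, 0.0243]
ee_rot: [-0.576, -3.067, -0.013]
wrist_force: [-0.4, -0.2, -0.8]
opening: 0.0237
```

Emit:
arm_command(
  rows=[
    [[0, 0, 0], [0, -0.2, 0.4], 1],
    [[0, 0, 0], [0, 0, 0.25], 1],
    [[0, 0, 0], [0, 0, 0.15], 1],
    [[0, 0, 0], [0, 0, 0], 1],
  ],
)

```text
time: 5.95
ee_pos: [0.4275, -0.3134, 0.0183]
ee_rot: [-0.576, -3.07, -0.01]
wrist_force: [0.4, 0.6, 0.5]
opening: 0.024
```

Emit:
arm_command(
  rows=[
    [[0, 0, 0], [0, 0, 0.15], 1],
    [[0, 0, 0], [0, 0, 0.15], 1],
    [[0, 0, 0], [0, 0, 0], 0.6],
    [[0, 0, 0], [0, 0, 0], 0.6],
    [[0, 0, 0], [0, 0, 0], 0.6],
    [[0, 0, 0], [0, 0, 0], 0.6],
  ],
)

```text
time: 6.55
ee_pos: [0.4274, -0.3136, 0.0157]
ee_rot: [-0.576, -3.071, -0.009]
wrist_force: [1.4, 0.4, 0.4]
opening: 0.0374
```

Emit:
arm_command(
  rows=[
    [[0, 0, 0], [0, 0, -1], 0.6],
    [[0, 0, 0], [0, 0, -4], 0.6],
    [[0, 0, 0], [0, 0, -4], 0.6],
    [[0, 0, 0], [0, 0, -4], 0.6],
    [[0, 0, 0], [0, 0, -4], 0.5],
    [[0, 0, 0], [0, 0, 0], 0.4],
  ],
)

```text
time: 7.15
ee_pos: [0.43, -0.3148, 0.1947]
ee_rot: [-0.576, -3.07, -0.01]
wrist_force: [0.6, 0.6, 0.1]
opening: 0.0491
```

Run:
```python
from h import *
p,R,s=T();print(p,s['time'],s['opening'])
i=camera_info('wrist');im=camera('wrist');cv2.imwrite('pics/w4.png',im[:,:,::-1])
```

```text
[ 0.42995034 -0.31479396  0.19469693] 7.15 0.04907821870289689
```

View pics/w4.png

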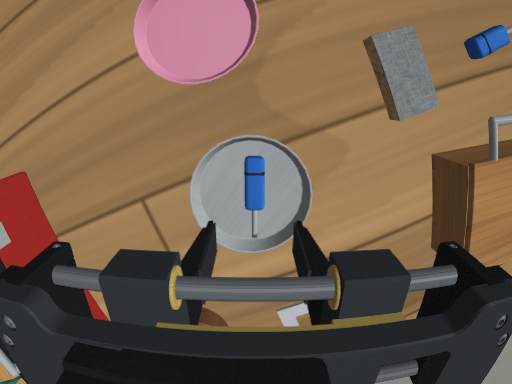

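Wrist view: the driver lies flat inside the steel dish, handle at (255,183), tip at (255,235), well within the rim, whose centre is about (251,193). Next is the bar.

Emit:
arm_command(
  rows=[
    [[0, 0, 8.5], [0, 0, -0.5], 0.3],
    [[0, 0, 8.5], [0, 0, -0.5], 0.3],
    [[0, 0, 8.5], [0, 0, -0.5], 0.3],
    [[0, 0, 8.5], [0, 0, 0], 0.3],
    [[0, 0, 8.5], [0, 0, 0], 0.3],
    [[0, 0, 8.5], [0, 0, 0], 0.3],
    [[0, 0, 8.5], [0, 0, 0], 0.3],
    [[0, 0, 8.5], [0, 0, 0], 0.3],
  ],
)

```text
time: 8.0
ee_pos: [0.4261, -0.3112, 0.2016]
ee_rot: [-2.202, -2.193, 0.008]
wrist_force: [0.0, 0.7, -0.3]
opening: 0.0667
```

Run:
```python
from h import *
p,R,s=T();print(p,s['time'],s['opening'],s['qpos']); print(totool([.46,.036,.20]),R.as_matrix().round(3))
```

```text
[ 0.42613121 -0.31118857  0.20160161] 8.0 0.06667399121720985 [-0.75378882  0.38127142  1.79083966 -0.00497742  1.00333947 -0.74712365]
[34.72  3.26  0.76] [[ 0.004  1.    -0.028]
 [ 1.    -0.004  0.02 ]
 [ 0.02  -0.028 -0.999]]
```

Emit:
arm_command(
  rows=[
    [[-1.6, -1.1, 8.5], [2, 0.2, 0], 0.3],
    [[0, 0, 0], [4, -0.2, 0], 0.3],
    [[0, 0, 0], [5, -0.3, 0], 0.3],
    [[0, 0, 0], [5, -0.3, 0], 0.3],
    [[0, 0, 0], [5, -0.3, 0], 0.3],
    [[0, 0, 0], [5, -0.3, 0], 0.3],
    [[0, 0, 0], [4, 0, 0], 0.3],
    [[0, 0, 0], [1, 0, 0], 0.3],
  ],
)

```text
time: 8.8
ee_pos: [0.4554, 0.0035, 0.1945]
ee_rot: [-2.385, -2.025, 0.012]
wrist_force: [0.2, 0.8, -0.4]
opening: 0.0665
```

Run:
```python
from h import *
p,R,s=T();print(p,s['time'],s['opening'],s['qpos']); print(totool([.46,.036,.20]),R.as_matrix().round(3))
i=camera_info('wrist');im=camera('wrist');cv2.imwrite('pics/w5.png',im[:,:,::-1])
```

```text
[0.45543231 0.00347413 0.19452949] 8.8 0.06652930244825273 [-0.1393367   0.28296728  1.97417555  0.00373054  0.89889084  0.02112762]
[ 3.29 -0.08 -0.54] [[ 0.162  0.987 -0.014]
 [ 0.987 -0.162  0.005]
 [ 0.003 -0.015 -1.   ]]
```

View pics/w5.png

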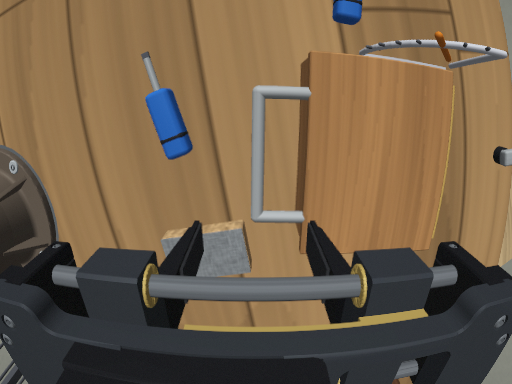

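Wrist view: the bar is vertical at about column 257, rows 91–216, parallel to the tool's x axis.

Run:
```python
from h import *
np.set_printoptions(precision=4,suppress=True)
b=onz('wrist',[[258,91],[256,216]],.091);c=b.mean(0);d=b[0]-b[1];print(b,c,np.linalg.norm(d),np.degrees(np.arctan2(d[0],d[1])))
l=onz('wrist',[[312,53],[452,70],[433,249]],.097);print(l)
print('to bar',totool(c))
print(totool([*c[:2],.075]))
```

```text
[[ 0.4735  0.0968  0.091 ]
 [ 0.4523 -0.0219  0.091 ]] [0.4629 0.0375 0.091 ] 0.12056223293860902 10.125930742046963
[[ 0.5267  0.1244  0.097 ]
 [ 0.6754  0.1013  0.097 ]
 [ 0.6487 -0.0967  0.097 ]]
to bar [ 3.47  0.33 10.35]
[ 3.46  0.35 11.95]
```

Emit:
arm_command(
  rows=[
    [[0, 0, 0], [2.5, 0.3, 1], 0.55],
    [[0, 0, 0], [1, 0, 2], 0.55],
    [[0, 0, 0], [0, 0, 2], 0.55],
    [[0, 0, 0], [0, 0, 0], 0.55],
  ],
)

```text
time: 9.25
ee_pos: [0.4628, 0.0365, 0.1414]
ee_rot: [-2.383, -2.025, 0.015]
wrist_force: [-0.4, -0.1, 0.5]
opening: 0.0439
```

Run:
```python
from h import *
p,R,s=T();print(p,s['time'],s['opening']); print(totool([.462,.037,.073]),R.as_matrix().round(3))
```

```text
[0.46277983 0.0365176  0.14144048] 9.25 0.043935286147543544
[0.02 0.03 6.84] [[ 0.161  0.987 -0.017]
 [ 0.987 -0.161  0.004]
 [ 0.002 -0.017 -1.   ]]
```

Emit:
arm_command(
  rows=[
    [[0, 0, 0], [0, 0, 2], 0.55],
    [[0, 0, 0], [0, 0, 2], 0.55],
    [[0, 0, 0], [0, 0, 1.7], 0.55],
    [[0, 0, 0], [0, 0, 0.5], 0.55],
    [[0, 0, 0], [0, 0, 0], 0.55],
  ],
)

```text
time: 9.75
ee_pos: [0.4626, 0.0321, 0.0794]
ee_rot: [-2.388, -2.02, 0.016]
wrist_force: [-0.4, 0.2, 0.3]
opening: 0.0429
```

Run:
```python
from h import *
p,R,s=T();print(p,s['time'],s['wrist_force'],s['opening']); print(totool([.462,.037,.073]),R.as_matrix().round(3))
```

```text
[0.46259151 0.03212263 0.07936626] 9.75 [-0.43784041  0.23095464  0.31730043] 0.04285899612989367
[ 0.47 -0.13  0.64] [[ 0.166  0.986 -0.017]
 [ 0.986 -0.166  0.004]
 [ 0.001 -0.017 -1.   ]]
```

Emit:
arm_command(
  rows=[
    [[0, 0, 0], [0.4, -0.1, 0.6], 0.55],
    [[0, 0, 0], [0, 0, 0], 1],
    [[0, 0, 0], [0, 0, 0], 1],
    [[0, 0, 0], [0, 0, 0], 1],
    [[0, 0, 0], [0, 0, 0], 1],
    [[0, 0, 0], [0, 0, 0], 1],
    [[0, 0, 0], [0, 0, 0], 1],
    [[0, 0, 0], [0, 0, 0], 1],
  ],
)

```text
time: 10.55
ee_pos: [0.4619, 0.0362, 0.0757]
ee_rot: [-2.389, -2.019, 0.015]
wrist_force: [-0.4, 0.1, -1.3]
opening: 0.0109
```

Run:
```python
from h import *
p,R,s=T();print(p,s['time'],s['wrist_force'],s['opening']); print(R.as_matrix().round(3), 'grasp',p-R.apply([0,0,pinch_z]))
```

```text
[0.46194539 0.03616465 0.07570093] 10.55 [-0.42596857  0.05320293 -1.3221178 ] 0.010927690628576923
[[ 0.167  0.986 -0.016]
 [ 0.986 -0.166  0.004]
 [ 0.001 -0.016 -1.   ]] grasp [0.46224442 0.03608732 0.09449839]
```

Emit:
arm_command(
  rows=[
    [[0, 0, 0], [0, 0, 0], 1],
    [[0, 0, 0], [0, 0.02, -0.9], 1],
    [[0, 0, 0], [0, 0.06, -0.9], 1],
    [[0, 0, 0], [0, 0.23, -1.7], 1],
    [[0, 0, 0], [0, 0, 0], 1],
  ],
)

```text
time: 11.05
ee_pos: [0.4652, 0.0355, 0.113]
ee_rot: [-2.388, -2.018, 0.017]
wrist_force: [0.0, -0.5, -1.4]
opening: 0.0113
```

```bash
cat > lid.py <<'E'
from h import *
np.set_printoptions(precision=4,suppress=True)
p,R,s=T(); u=np.array([.986,-.166]); p0=np.array([.462,.0362,.0757])
d=p-p0; r=d[:2]@u
th=np.degrees(np.arctan2(.0+d[2],.2-r)); print('t',s['time'],'F',s['wrist_force'],'op',s['opening'],'dz',d[2],'dr',r,'theta',th,'radius',np.hypot(d[2],.2-r),'lat',d[:2]@[.166,.986])
print('tool z',R.as_matrix()[:,2],'tool y',R.as_matrix()[:,1])
for a in (25,40,50):
    a=np.radians(a); q=p0+np.r_[u*.2*(1-np.cos(a)),.2*np.sin(a)]; print(np.degrees(a).round(),totool(q))
E
python3 lid.py
```

```text
t 11.05 F [ 0.0285 -0.4882 -1.3585] op 0.011303416390579281 dz 0.03733531695222515 dr 0.0032951440967430535 theta 10.747113518921173 radius 0.20021669817436355 lat -0.00011345079134288055
tool z [-0.0178  0.0044 -0.9998] tool y [ 0.9858 -0.1668 -0.0183]
25.0 [ 0.02  1.46 -4.75]
40.0 [ 0.03  4.18 -9.2 ]
50.0 [  0.03   6.6  -11.71]
```

Emit:
arm_command(
  rows=[
    [[0, 0, 0], [0, 0.35, -1.6], 1],
    [[0, 0, 0], [0, 0.5, -1.6], 1],
    [[0, 0, 0], [0, 0.65, -1.6], 1],
    [[0, 0, 0], [0, 0.8, -1.5], 1],
    [[0, 0, 0], [0, 0.9, -1.4], 1],
    [[0, 0, 0], [0, 0, 0], 1],
  ],
)

```text
time: 11.65
ee_pos: [0.4963, 0.0298, 0.1915]
ee_rot: [-2.386, -2.017, 0.022]
wrist_force: [2.6, -0.1, -3.1]
opening: 0.0111
```

```bash
python3 lid.py
```

```text
t 11.65 F [ 2.6379 -0.1187 -3.075 ] op 0.011092745795593138 dz 0.11579168906677158 dr 0.03485329204011273 theta 35.03600268566461 radius 0.2016956876259981 lat -0.0005817485017871228
tool z [-0.0221  0.0044 -0.9997] tool y [ 0.9858 -0.1665 -0.0225]
25.0 [ 0.06 -1.54  3.16]
40.0 [ 0.06  1.16 -1.3 ]
50.0 [ 0.06  3.57 -3.82]
```

Emit:
arm_command(
  rows=[
    [[0, 0, 0], [0, 1.1, -1.3], 1],
    [[0, 0, 0], [0, 1.1, -1.2], 1],
    [[0, 0, 0], [0, 0.8, -0.8], 1],
    [[0, 0, 0], [0, 0, 0], 1],
    [[0, 0, 0], [0, 0, 0], 1],
  ],
)

```text
time: 12.15
ee_pos: [0.5205, 0.0255, 0.222]
ee_rot: [-2.378, -2.011, 0.037]
wrist_force: [-2.9, 0.7, 0.8]
opening: 0.0112
```

```bash
python3 lid.py
python3 - <<'E'
from h import *
for n in('scene','side','wrist'): cv2.imwrite(f'pics/{n}6.png',camera(n)[:,:,::-1])
a=cv2.imread('pics/scene6.png')[120:280,130:380];b=cv2.imread('pics/side6.png')[100:340,190:390]
cv2.imwrite('pics/c6.png',np.hstack([cv2.resize(a,(400,256+44)),cv2.resize(b,(250,300))]))
E
```

```text
t 12.15 F [-2.948   0.7366  0.819 ] op 0.011227258729119186 dz 0.14632281361866445 dr 0.05945000915620002 theta 46.15282362109485 radius 0.20289077285937543 lat -0.0008221378231487597
tool z [-0.0362  0.0057 -0.9993] tool y [ 0.9854 -0.166  -0.0366]
25.0 [ 0.08 -3.84  6.32]
40.0 [ 0.08 -1.2   1.82]
50.0 [ 0.08  1.17 -0.73]
```

View pics/wrist6.png

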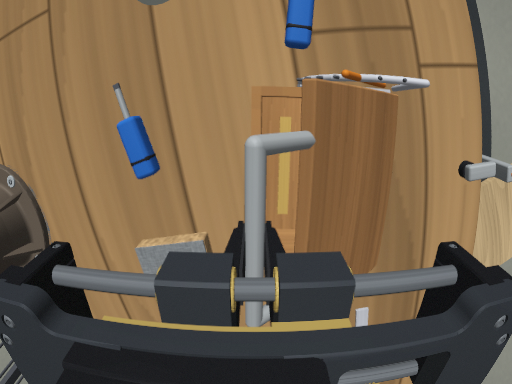

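Emit:
arm_command(
  rows=[
    [[0, 0, 0], [0, 0.6, -0.5], 1],
    [[0, 0, 0], [0, 0.4, -0.3], 1],
    [[0, 0, 0], [0, 0, 0], 1],
    [[0, 0, 0], [0, 0, 0], 1],
  ],
)

```text
time: 12.7
ee_pos: [0.5279, 0.0242, 0.2293]
ee_rot: [-2.373, -2.008, 0.045]
wrist_force: [-2.8, 0.7, 0.7]
opening: 0.0111
```

```bash
python3 lid.py
python3 - <<'E'
from h import *
for n in('scene','side','wrist'): cv2.imwrite(f'pics/{n}7.png',camera(n)[:,:,::-1])
a=cv2.imread('pics/wrist7.png')[40:200,220:450];b=cv2.imread('pics/scene7.png')[140:240,230:360]
cv2.imwrite('pics/c7.png',np.vstack([cv2.resize(a,(430,300),interpolation=2),cv2.resize(b,(430,300),interpolation=2)]))
E
```

```text
t 12.7 F [-2.7954  0.7081  0.6663] op 0.011092733738034885 dz 0.1536066776915898 dr 0.06695883290370261 theta 49.10364660360314 radius 0.2032116226346143 lat -0.0008953309161683765
tool z [-0.0435  0.0062 -0.999 ] tool y [ 0.9852 -0.1656 -0.0439]
25.0 [ 0.1  -4.51  7.11]
40.0 [ 0.09 -1.91  2.59]
50.0 [0.09 0.45 0.02]
```

View pics/c7.png

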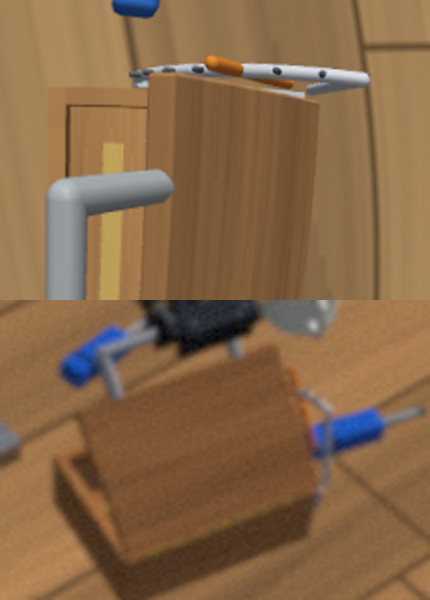

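```bash
cat > ang.py <<'E'
from h import *
import sys
np.set_printoptions(precision=1,suppress=True)
i=camera_info('wrist'); u=np.array([.986,-.166,0]);v=np.array([.166,.986,0]);k=np.array([0,0,1])
bar0=np.array([.462,.037,.091]); H=bar0+.2*u
for th in (46,48,50,52,54):
    a=np.radians(th);e=-u*np.cos(a)+k*np.sin(a);n=u*np.sin(a)+k*np.cos(a)
    P=[H+.2*e+.06*v, H+.155*e+.1*v-.006*n, H+.155*e+.1*v+.006*n, H+.1*v+.006*n, H+.107*v+.1*e, H+.107*v+.05*e]
    print(th,pix('wrist',P,i).round(1).ravel())
E
python3 ang.py; echo obs '255.3 141.4  299.2 79  313.6 81.7  390 93.4 mark 335 73.7 376 85.3'
```

```text
46 [241.9 144.  286.9  77.6 301.2  77.1 389.   92.1 337.4  74.8 364.4  80.6]
48 [250.5 145.3 293.1  77.3 308.3  76.9 389.1  92.1 341.2  74.7 366.1  80.7]
50 [260.1 146.6 299.7  77.1 315.8  76.8 389.2  92.1 345.1  74.7 367.8  80.7]
52 [270.5 148.1 306.8  76.9 323.7  76.7 389.2  92.2 349.2  74.8 369.6  80.8]
54 [281.8 149.5 314.2  76.8 331.9  76.8 389.3  92.2 353.4  74.9 371.4  80.9]
obs 255.3 141.4  299.2 79  313.6 81.7  390 93.4 mark 335 73.7 376 85.3
```

Emit:
arm_command(
  rows=[
    [[0, 0, 0], [0, 0.2, -0.15], 1],
    [[0, 0, 0], [0, 0, 0], 1],
    [[0, 0, 0], [0, 0, 0], 1],
    [[0, 0, 0], [0, 0, 0], 1],
  ],
)

```text
time: 13.25
ee_pos: [0.5294, 0.0239, 0.2308]
ee_rot: [-2.372, -2.007, 0.047]
wrist_force: [-4.0, -0.2, 1.5]
opening: 0.011
```

```bash
python3 lid.py; python3 ang.py
python3 - <<'E'
from h import *
im={n:camera(n)[:,:,::-1] for n in('side','wrist')}
a=im['wrist'][50:170,230:410];b=im['side'][120:330,220:340]
cv2.imwrite('pics/c8.png',np.hstack([cv2.resize(a,(540,360),interpolation=2),cv2.resize(b,(206,360),interpolation=2)]))
print(state()['ee_pos'],state()['opening'])
E
```

```text
t 13.25 F [-3.9595 -0.1906  1.5109] op 0.010965722598850444 dz 0.1550973279391612 dr 0.06853594478103475 theta 49.714624284746534 radius 0.20331743395115642 lat -0.0009223621429812237
tool z [-0.0449  0.0063 -0.999 ] tool y [ 0.9852 -0.1655 -0.0453]
25.0 [ 0.1  -4.66  7.28]
40.0 [ 0.1  -2.05  2.75]
50.0 [0.09 0.3  0.18]
46 [239.3 143.6 284.5  77.7 298.6  77.1 387.4  92.  335.2  74.7 362.6  80.5]
48 [247.8 144.8 290.6  77.4 305.6  76.9 387.5  92.  339.   74.7 364.2  80.6]
50 [257.1 146.2 297.1  77.2 313.   76.8 387.5  92.  342.9  74.7 365.9  80.6]
52 [267.4 147.5 304.1  77.  320.8  76.7 387.6  92.  346.9  74.8 367.7  80.7]
54 [278.5 149.  311.4  76.8 328.9  76.7 387.6  92.  351.1  74.8 369.4  80.8]
[0.52943307 0.02392285 0.23080101] 0.010808959068061634
```

View pics/c8.png

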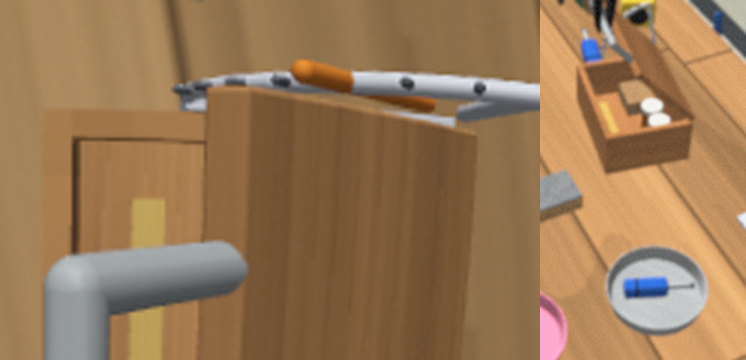

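The picture shows the driver flat in the dish, side crop (655,287). In the wrist crop, the lid's front corners at (206,90) and (245,90) and the bar's bend at (77,275) put the lid at about 49.8°.

```bash
python3 -c "
from bench import *
s=state();print(s['time'],s['ee_pos'],s['joint_vel'].round(3),s['opening']);print(job_done())"
```

```text
13.35 [0.52943307 0.02392285 0.23080101] [-0.    -0.     0.001 -0.001 -0.     0.001] 0.010808959068061634
the job is handed in; nothing more can be done
None
```

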